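Set the pour-over arm to its mark and clamp it

ROBOT

A 6-joint arm with a two-finger parallel gripper is mounted at the origin on a cart in front of the work surface, level with it; the furniture and walls round the work are solid. World frame = base frame: x ahead of the robot, y to its left, z up, the work surface at z = 0. Lengths are in m, angles in rad, forces in N, time in s.
With the tool pointing down it reaches from about 0.25 to 0.725 m from the base axis. Payload 4 kg.
Tool frame: the origin (TCP) lies on the centre line of the jaws, within the pads' length; the fingertips stand 22 mm ahead of it and the grasp point (between the pads) lies 3 mm ahead of it; z points along the fingers, y is the line along which they close (so a half turn about z gives the same grasp; the last joint's range is limited). The gripper opens to 85 mm and grips with 20 to 120 N. Pads are 22 mm wide; open, the fingers measure 114 mm over their backs; the gripper's body (76 mm by 85 mm) begins 54 mm behind the grasp point. The pads swing forward as they close: fully open they stand 13 mm farther back than shut.
Start: joints at [1.129, 0.241, 0.005, 1.335, 0, 1.571], TCP at [0.214, 0.452, 0.253] pointing down, gripper open.
Joint ranges: [-2.72, 2.72], [-1.05, 1.87], [-1.09, 1.28], [-1.99, 2.15], [-1.42, 1.44], [-3.14, 3.14]. Speed limits (rad/s): [2.79, 2.79, 3.14, 3.14, 3.14, 3.14].

INTERFACE

Orientations are given as a unit quaternion [x, y, z, w].
In Python, from workcell import bot gives the robot as it stands.
- The arm moves only by the shell command python3 -m inch 'ROWS'. ROWS is JSON, one flat list of numbers, 7 for each row, row after row: the shift along the world's x, y, z in mm, then the turn, a rotation vector about the world's x, y, z in rad, then the opening in per cent of the stroke, from 0 (shut) to 100 (fully open). A call has 1 to 8 rows; each row is the pose to reach, as a shift and turn from the pose commanded when the call began; what a row does not reach only later rows make up. A row lasts 1/12 s, in which the tool goes at most 41.7 mm and 7.16 degrees, less where a joint would pass 70% of its speed; a pose out of reach is approached as far as the arm can. A call with a gripper value outside its range is refused whole. The fingers move at their own pace and stop on an object; the grip force is fixed at half the most. Time passes only in rows, so rows that repeat a pose let the fingers close. It gives the time, the measured TCP pose, the force, the opening and the grip force at its end, in the units of the state.
- bot.get_obs(): the state, without advancing time (a new reading comes with each control period).
- bot.camera(name): name is "scene" or "side" or "wrist"; returns the picture (400x640x3 uint8, blue, green, red); there is no depth.
- bot.camera_info(name): a dict with "intrinsics" (3x3 intrinsics, pixels), "camera_from_world" (4x4, takes a point from world to camera coordinates); the wrist camera has in their place "hand_eye" (4x4, takes a point from camera to tool coordinates, whose origin is the TCP and whose axes are the flange's). Camera axes: x right, y down, z forward; pixel columns grow to the right and rows downward; lengths in m; the calibration is good to about 2 mm. The wrist camera is an equidistant fisheye: a pixel r from the principal point sees the ray r / f radians off the axis. A picture is of the moment at which its call begins: read the wrist's pose just before it. camera_info takes no time and is no camera call.
- bot.job_done(): hands the job in; it is judged then, once.
Trained networks look in the newest picture that a camera, given by its name, has taken for a name from the list of things; names that differ only in an ending like _2 or _b are one class to them, and where a whole thing is asked for, a point or a joint stands for the part that bears it (a point fixed in the world has none). Each returns a list of dicts, best first, with "confidence" (0 to 1); they miss things now and then, are a little off and sometimes report something else, mostly with a low value. They report only what shows in the picture. A call takes as long as a camera call. They do not tell look-alikes from the thing itself.
- bot.silhouettes(camera, target): "mask" (400x640 bool, what is visible of it) and "uv" ([column, row] in pixels, amid what is visible of it).
- bot.spot_point(camera, target): "uv" ([column, row] in pixels: a listed point, or the origin of a listed thing).
The state is a dict: "clock": time; "joint_pos": joint angles; "joint_vel": joint speeds; "tau": joint torques, N m; "eef_pos": TCP position; "tool_rot": TCP orientation; "ft_force": force on the tool from outside, world axes, zero at the start; "ft_torque": the same for the moment, N m; "grip_width": finger opening in m; "grasp_force": force on a finger pad.
Only numpy, scipy, OpenCV 4.12 (cv2) and the standard library are available. Lean on these libraries where they do the work, as an engineer would, in place of code of your own. Each camera call takes 0.05 s, during which the arm holds its last target. There are 200 camera calls.

TASK

The arm of the pour-over stand has sunk down its post, too low for the espresso cup. Move the spice jar that blocks the clamp lever some 20 cm away from the post and leave it standing upright on the worktop. Then take the lever's black knob, lift the arm until the clamp's top edge is level with the red band on the post, hold it at that height while you swing the lever fully closed, and finish while still gripping the knob; do not disturb the cup, the scoop or the teaspoon.

Things in the scene. Friction and masses are not known exactly. Their poses are not given: they have to be found in the camera images.
- post (a point): Pour-over stand, fixed on the worktop: walnut base 110 x 195 x 14 mm, upright steel post 16 mm thick and 178 mm high with black graduations every 10 mm. This point is the post's axis at worktop level. Seen along the stand's own axes: +z up the post, -y towards the white dripper, -x is where the lever points when fully open, +y is where it points when closed. The base reaches 40 mm to +y of the post and 55 mm to either side in x.
- band (a point): Red marker band round the post, 6 mm high, 20 mm across; this point is its middle, on the post's axis. It does not stop the arm: the clamp's sleeve slides over it.
- clamp_top (a point): Point on the post's axis at the level of the top edge of the arm's dark clamp sleeve (35 mm across, 40 mm high). The arm, about 0.45 kg with its lever and dripper, sinks by its own weight whenever the lever is open and nobody holds it; at the start it rests on the lower stop. It slides almost freely up and down the post, and cannot turn about it.
- drip_arm: The sliding arm: dark clamp sleeve on the post, with bar, ring and white ceramic cone dripper (112 mm across, its centre 92 mm from the post), and the cam lever with its knob. Origin on the post's axis at the sleeve's underside; axes parallel to the stand's.
- knob (a point): Black upright cylindrical knob at the end of the aluminium cam lever, 19 mm thick and 46 mm high, with a slightly wider cap (25 mm); this point is on its axis about half-way up. The knob is fixed to the lever and rises with the arm. The lever's flat bar lies 25 mm below this point.
- lever_pivot (a point): The vertical pivot of the cam lever on the clamp, at the height of point knob; the knob is 80 mm from it. The pivot is 24 mm from the post's axis.
- cam_lever (a joint): Angle of the cam lever about its upright pivot: 0 fully open, 1.62 fully closed at its stop; it grows as the lever swings clockwise seen from above. It stays where it is left. Over the last 0.5 rad the cam presses on the post and the push at the knob rises to some 3 to 10 N; closed, the clamp grips the post firmly and the lever stays shut.
- jar_mid (a point): Spice jar with black lid, round, 41 mm across, 105 mm high, 0.11 kg, standing upright on the worktop in the way of the closing lever; this point is on its axis half-way up.
- espresso_cup: White espresso cup, 61 mm across, 58 mm high, bystander; origin under its centre.
- scoop: Black coffee scoop, 128 mm long, 30 mm high, bystander; origin under its centre.
- teaspoon: Steel teaspoon, 130 mm long, lying flat, bystander; origin under its centre.
There are look-alikes about, which are no part of the job. Leave any purple look-alike of the part that bears jar_mid alone.

How it is judged:
By the outcome, as a careful person would: the job done as asked, in the order asked, and still so for the second after the job is handed in, while the arm keeps its last pose, push and grip.
It also fails if it takes over 58 s, if anything falls off the work surface, if the arm or the gripper's body presses on something with over 40 N, if the wrist force passes 120 N, or if a joint passes its speed limit or range.

## Working session

There is one attempt and no reset: what is moved stays moved. The work goes in short steps, Python scripts to look and compute and a shell command to move; the robot and the scene stay as the last step left them, time stands still between calls to the robot, and variables do not carry over. Pictures are saved under pics/ and viewed, at most 10 in all, crops included, and the job is handed in when it is done.

```bash
mkdir -p pics; ls
cat > h.py <<'E'
import numpy as np, cv2
from workcell import bot
def ray(cam,uv):
    i=bot.camera_info(cam);K=np.array(i["intrinsics"]);T=np.array(i["camera_from_world"])
    d=np.linalg.solve(K,[uv[0],uv[1],1]);R=T[:3,:3];return -R.T@T[:3,3],R.T@d/np.linalg.norm(d)
def tri(u1,u2,c1="scene",c2="side"):
    o1,d1=ray(c1,u1);o2,d2=ray(c2,u2)
    s=np.linalg.lstsq(np.c_[d1,-d2],o2-o1,rcond=None)[0]
    a=o1+s[0]*d1;b=o2+s[1]*d2;return (a+b)/2,np.linalg.norm(a-b)
def atz(cam,uv,z):
    o,d=ray(cam,uv);return o+d*(z-o[2])/d[2]
def proj(cam,p):
    i=bot.camera_info(cam);c=np.array(i["camera_from_world"])@np.r_[p,1];q=np.array(i["intrinsics"])@c[:3];return q[:2]/q[2]
E
python3 - <<'E'
from h import *
np.set_printoptions(precision=4,suppress=True)
a=bot.camera("scene");b=bot.camera("side")
cv2.imwrite("pics/scene.png",a);cv2.imwrite("pics/side.png",b)
for n in ["post","band","clamp_top","knob","lever_pivot","jar_mid","espresso_cup","scoop","teaspoon"]:
    r={c:bot.spot_point(c,n) for c in("scene","side")}
    for c in r: print(n,c,[(np.round(x["uv"]).tolist(),round(x["confidence"],2)) for x in r[c]])
    if r["scene"] and r["side"]: print("   ",*tri(r["scene"][0]["uv"],r["side"][0]["uv"]))
E
```

```text
pics
post scene [([435.0, 272.0], 0.76)]
post side [([351.0, 339.0], 0.93)]
    [ 0.5314 -0.3512  0.0003] 0.0007626070366579225
band scene [([449.0, 238.0], 0.61)]
band side [([356.0, 303.0], 0.36)]
    [ 0.5305 -0.3586  0.1175] 0.00401503804889465
clamp_top scene [([441.0, 252.0], 0.89), ([396.0, 272.0], 0.24)]
clamp_top side [([357.0, 317.0], 0.72)]
    [ 0.5377 -0.3482  0.0603] 0.005287977602942272
knob scene [([431.0, 287.0], 0.59)]
knob side [([294.0, 336.0], 0.75)]
    [ 0.4296 -0.3855  0.0793] 0.00017471388397193944
lever_pivot scene [([445.0, 264.0], 0.89)]
lever_pivot side [([342.0, 327.0], 0.81)]
    [ 0.5086 -0.3715  0.0695] 0.006294133105386927
jar_mid scene [([299.0, 224.0], 0.92), ([391.0, 233.0], 0.73), ([397.0, 273.0], 0.61)]
jar_mid side [([340.0, 270.0], 0.88), ([297.0, 300.0], 0.79), ([282.0, 212.0], 0.75), ([351.0, 330.0], 0.23)]
    [ 0.5806  0.0683 -0.2355] 0.10519993112681615
espresso_cup scene [([276.0, 202.0], 0.82)]
espresso_cup side [([303.0, 198.0], 0.62)]
    [ 0.465   0.0684 -0.008 ] 0.011221545805482347
scoop scene [([240.0, 186.0], 0.62), ([216.0, 164.0], 0.52)]
scoop side [([300.0, 147.0], 0.71)]
    [0.4474 0.1834 0.0362] 0.05858477667924589
teaspoon scene [([434.0, 266.0], 0.75), ([244.0, 192.0], 0.57)]
teaspoon side [([294.0, 170.0], 0.66)]
    [ 0.3824 -0.3741  0.3134] 0.17579310465787767
```

View pics/scene.png

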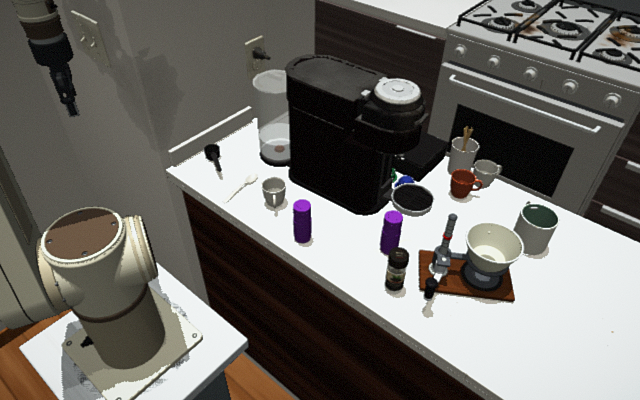

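View pics/side.png

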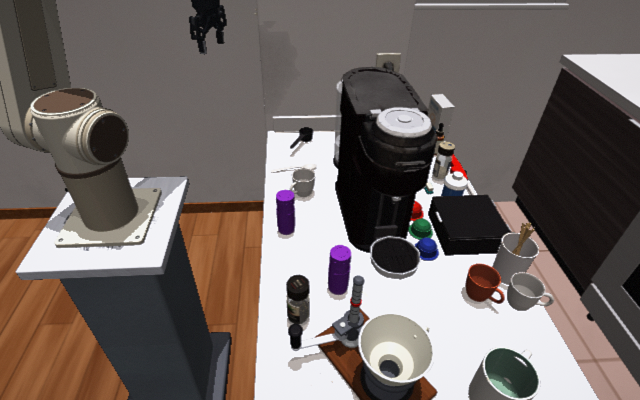

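The real jar (glass, black lid) is at scene (397,270) and side (297,300), with a purple look-alike beside it at scene (391,233) and side (340,270). The stand's post is at scene (447,250) and the knob at scene (431,288) and side (295,337). I'll refine these on a zoomed composite.

Run:
```python
from h import *
np.set_printoptions(precision=4,suppress=True)
a=cv2.imread("pics/scene.png")[205:305,370:530];b=cv2.imread("pics/side.png")[240:400,260:440]
A=cv2.resize(a,None,fx=3.1,fy=3.1,interpolation=2);B=cv2.resize(b,None,fx=3.7,fy=3.7,interpolation=2)
o=np.zeros((600,800,3),np.uint8)
A=cv2.resize(a[:, :130],(390,300),interpolation=2);B=cv2.resize(b[:150,:100],(400,600),interpolation=2)
o[:300,:390]=A;o[:,400:]=B
cv2.imwrite("pics/z.png",o)
print("jar",*tri([397,271],[297,300]))
for n in("drip_arm","jar_mid"):
  for c in("scene","side"):
    for r in bot.silhouettes(c,n): 
        ys,xs=np.where(r["mask"]);print(n,c,r["confidence"],xs.min(),xs.max(),ys.min(),ys.max(),r["uv"])
for c in("scene","side"):
  print(c,ray(c,[320,200])[0])
  for z in(0,.0525,.105): print(z,proj(c,[.43,-.25,z]))
```

```text
jar [ 0.4358 -0.3052  0.0582] 0.003971125035829825
drip_arm scene 0.83 423 522 222 300 [483.5, 251.5]
drip_arm scene 0.24 224 256 174 202 [246.2, 183.1]
drip_arm side 0.64 288 434 312 392 [388.6, 342.0]
jar_mid scene 0.95 380 402 210 254 [388.2, 232.0]
jar_mid scene 0.68 293 310 199 242 [299.7, 219.1]
jar_mid scene 0.58 384 408 247 293 [394.6, 273.1]
jar_mid side 0.96 276 294 190 234 [286.2, 210.9]
jar_mid side 0.95 285 309 275 325 [295.8, 299.3]
jar_mid side 0.62 328 351 245 294 [338.4, 266.6]
scene [-0.1488 -0.5778  0.8265]
0 [370.4856 275.5664]
0.0525 [372.6313 259.8898]
0.105 [374.9341 243.0656]
side [ 0.4307 -0.7382  0.6683]
0 [293.26   295.3302]
0.0525 [292.7545 278.6119]
0.105 [292.2031 260.3758]
```

View pics/z.png

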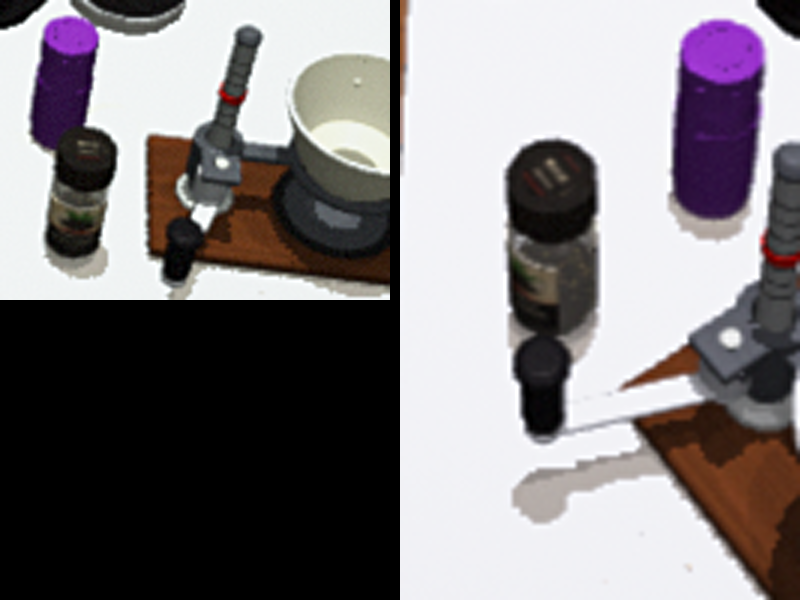

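Run:
```python
from h import *
np.set_printoptions(precision=4,suppress=True)
P=dict(knob=([430.2,289],[295.7,338]),knobtop=([431.3,281],[295.7,327.5]),band=([447.3,237.3],[355,302.5]),posttop=([452.7,216.7],[357.5,278.8]),jartop=([398,251],[298,283]),jarmid=([396.3,271],[297.7,301]),screw=([444,258.7],[342.5,324.5]),purple=([392.5,214],[340.5,252]),purple2=([302,204],[285,196]))
for k,(u,v) in P.items(): print(k,*tri(u,v))
for n in ("base corner",):
  print(atz("scene",[370+150/3,205+138/3],.014),atz("scene",[370+152/3,205+255/3],.014),atz("side",[260+222/4,240+387/4],.014))
```

```text
knob [ 0.4319 -0.3837  0.0681] 0.0007057279270695592
knobtop [ 0.432  -0.3809  0.0923] 0.002804399383975447
band [ 0.5293 -0.3562  0.1176] 0.0017522155299188335
posttop [ 0.5284 -0.3554  0.1767] 0.0023723260133405397
jartop [ 0.4397 -0.2998  0.1063] 0.004664963082213723
jarmid [ 0.4374 -0.3035  0.0541] 0.0022569744164758388
screw [ 0.5101 -0.3684  0.0767] 0.00018261869523538294
purple [ 0.5215 -0.2321  0.1055] 0.004060983606254879
purple2 [ 0.4188 -0.0625  0.1038] 0.0032373649881137626
[ 0.5498 -0.299   0.014 ] [ 0.4578 -0.3566  0.014 ] [ 0.4675 -0.3509  0.014 ]
```

Run:
```python
from h import *
from scipy.spatial.transform import Rotation as R
np.set_printoptions(precision=4,suppress=True)
print("machine",atz("scene",[290,187],0),atz("scene",[383,212],0),"edge",atz("scene",[300,278],0),atz("side",[262,250],0),atz("side",[257,380],0),"cup",atz("scene",[273,203],0))
o=bot.get_obs();print(o["eef_pos"],R.from_quat(o["tool_rot"]).as_matrix(),o["clock"],o["grip_width"],o["joint_pos"])
print(bot.camera_info("wrist"))
```

```text
machine [0.5301 0.0807 0.    ] [ 0.6123 -0.1574  0.    ] edge [ 0.3246 -0.1386  0.    ] [ 0.3635 -0.1255  0.    ] [ 0.3657 -0.4159  0.    ] cup [0.4567 0.0714 0.    ]
[0.2138 0.452  0.2533] [[-0.904   0.4276  0.    ]
 [ 0.4276  0.904   0.    ]
 [ 0.      0.     -1.    ]] 1.2 0.08509936442709008 [1.129  0.2406 0.005  1.3352 0.     1.5708]
{'intrinsics': array([[309.7069,   0.    , 322.8088],
       [  0.    , 309.7069, 200.3752],
       [  0.    ,   0.    ,   1.    ]]), 'hand_eye': array([[-0.0001, -0.9442, -0.3295,  0.085 ],
       [ 1.    ,  0.    , -0.0004,  0.0006],
       [ 0.0004, -0.3295,  0.9442, -0.1207],
       [ 0.    ,  0.    ,  0.    ,  1.    ]])}
```

```bash
python3 -m inch '[11,-37,0,0,0,-0.087,80, 22,-75,0,0,0,-0.175,80, 33,-112,0,0,0,-0.262,80, 45,-150,0,0,0,-0.35,80, 56,-187,0,0,0,-0.437,80, 67,-225,0,0,0,-0.525,80, 79,-262,0,0,0,-0.612,80, 90,-300,0,0,0,-0.7,80]'
python3 -m inch '[11,-37,0,0,0,-0.087,80, 22,-75,0,0,0,-0.175,80, 33,-112,0,0,0,-0.262,80, 45,-150,0,0,0,-0.35,80, 56,-187,0,0,0,-0.437,80, 67,-225,0,0,0,-0.525,80, 79,-262,0,0,0,-0.612,80, 90,-300,0,0,0,-0.7,80]'
python3 -c "
from workcell import bot;print(bot.get_obs()['joint_pos'],bot.get_obs()['eef_pos'])"
```

```text
clock: 1.87
eef_pos: [0.3039, 0.1504, 0.2536]
tool_rot: [0.542, 0.841, 0.001, 0.0]
ft_force: [1.1, -0.5, -0.5]
grip_width: 0.0683
grasp_force: 0.0
clock: 2.53
eef_pos: [0.394, -0.1502, 0.2536]
tool_rot: [0.798, 0.603, 0.0, 0.0]
ft_force: [1.1, 0.2, 0.1]
grip_width: 0.0684
grasp_force: 0.0
[-3.64326533e-01  8.44908442e-02 -1.83026046e-01  1.30223486e+00
  2.91404722e-04  1.48246659e+00] [ 0.39397812 -0.15015594  0.25359426]
```

```bash
python3 -m inch '[8,-30,0,0,0,-0.07,80, 17,-60,-5,0,0,-0.14,80, 26,-90,-10,0,0,-0.2,80, 35,-120,-20,0,0,-0.27,80, 44,-150,-30,0,0,-0.33,80, 44,-151,-40,0,0,-0.33,80, 44,-151,-40,0,0,-0.33,80]'
cat >> h.py <<'E'
from scipy.spatial.transform import Rotation as Ro
def wray(uv,o):
    i=bot.camera_info("wrist");K=np.array(i["intrinsics"]);H=np.array(i["hand_eye"])
    x=(uv[0]-K[0,2])/K[0,0];y=(uv[1]-K[1,2])/K[1,1];r=np.hypot(x,y)
    d=np.array([x/r*np.sin(r),y/r*np.sin(r),np.cos(r)]);W=Ro.from_quat(o["tool_rot"]).as_matrix()
    return o["eef_pos"]+W@H[:3,3],W@(H[:3,:3]@d)
def watz(uv,z,o):
    c,d=wray(uv,o);return c+d*(z-c[2])/d[2]
E
python3 - <<'E'
from h import *
o=bot.get_obs();o={k:np.array(v) for k,v in o.items()}
im=bot.camera("wrist");cv2.imwrite("pics/w1.png",im)
for n,z in(("jar_mid",.0525),("band",.1176),("clamp_top",.06),("knob",.07),("lever_pivot",.07),("post",0)):
  for r in bot.spot_point("wrist",n): print(n,r["confidence"],np.round(r["uv"]),np.round(watz(r["uv"],z,o),4))
E
```

```text
clock: 3.12
eef_pos: [0.4367, -0.2996, 0.2105]
tool_rot: [0.885, 0.465, -0.001, -0.002]
ft_force: [-0.8, 0.7, -0.2]
grip_width: 0.0683
grasp_force: 0.0
jar_mid 0.97 [165.   7.] [ 0.4157 -0.0605  0.0525]
jar_mid 0.85 [326. 194.] [ 0.436  -0.305   0.0525]
clamp_top 0.9 [442. 187.] [ 0.5325 -0.3602  0.06  ]
knob 0.75 [368. 264.] [ 0.4322 -0.3832  0.07  ]
lever_pivot 0.74 [427. 210.] [ 0.508  -0.3673  0.07  ]
post 0.93 [418. 170.] [ 0.5281 -0.3542  0.    ]
```

View pics/w1.png

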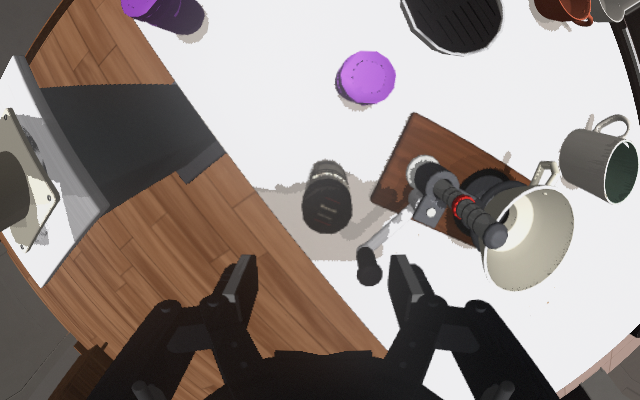

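The lid is at (327,205), the knob at (369,265), and the screw at (431,212). They agree with the earlier measurements, so I'll grasp the jar.

```bash
python3 -m inch '[0,-2,-35,0,0,0,80, 0,-2,-70,0,0,0,80, 0,-2,-100,0,0,0,80, 0,-2,-125,0,0,0,80, 0,-2,-135,0,0,0,80, 0,-2,-135,0,0,0,80, 0,-2,-135,0,0,0,40, 0,-2,-135,0,0,0,40]'
python3 -m inch '[0,0,0,0,0,0,30, 0,0,0,0,0,0,30, 0,0,0,0,0,0,30, 0,0,0,0,0,0,30]'
```

```text
clock: 4.13
eef_pos: [0.4392, -0.3018, 0.0803]
tool_rot: [0.885, 0.466, 0.001, 0.002]
ft_force: [-0.8, 0.2, -0.0]
grip_width: 0.0451
grasp_force: 0.0
clock: 4.47
eef_pos: [0.4392, -0.3019, 0.0806]
tool_rot: [0.885, 0.466, 0.001, 0.002]
ft_force: [-0.6, 0.9, 6.9]
grip_width: 0.0394
grasp_force: 60.2
```

```bash
python3 -m inch '[0,0,12,0,0,0,30, -4,20,25,0,0,0,30, -9,45,25,0,0,0,30, -14,75,25,0,0,0,30, -19,105,25,0,0,0,30, -24,128,25,0,0,0,30, -24,128,15,0,0,0,30, -24,128,8,0,0,0,30]'
python3 -m inch '[0,0,-3,0,0,0,30, 0,0,-6,0,0,0,30, 0,0,-7,0,0,0,30, 0,0,-7,0,0,0,30]'
```

```text
clock: 5.13
eef_pos: [0.414, -0.172, 0.0868]
tool_rot: [0.884, 0.467, 0.001, 0.001]
ft_force: [-0.2, 0.7, -1.6]
grip_width: 0.0399
grasp_force: 60.6
clock: 5.47
eef_pos: [0.414, -0.1735, 0.0806]
tool_rot: [0.885, 0.466, 0.0, -0.0]
ft_force: [-3.2, 3.7, 12.1]
grip_width: 0.0398
grasp_force: 62.1
```

```bash
python3 -m inch '[0,0,2,0,0,0,60, 0,0,2,0,0,0,75, 0,0,2,0,0,0,75, 0,0,2,0,0,0,75, 0,0,30,0,0,0,75, 0,0,65,0,0,0,75, 0,0,100,0,0,0,75, 0,0,110,0,0,0,75]'
python3 - <<'E'
from h import *
for c in("scene","side"):
  cv2.imwrite(f"pics/{c}2.png",bot.camera(c))
  print(c,[(np.round(r["uv"],1),round(r["confidence"],2)) for r in bot.spot_point(c,"jar_mid")],proj(c,[.414,-.174,.0525]))
a=cv2.imread("pics/scene2.png")[180:310,270:450];b=cv2.imread("pics/side2.png")[160:370,250:450]
o=np.zeros((600,800,3),np.uint8);o[:289,:400]=cv2.resize(a,(400,289));o[:420,400:]=cv2.resize(b,(400,420));cv2.imwrite("pics/z2.png",o[:420])
E
```

```text
clock: 6.13
eef_pos: [0.4163, -0.1742, 0.1941]
tool_rot: [0.885, 0.466, 0.002, 0.003]
ft_force: [1.5, 0.1, 0.7]
grip_width: 0.0644
grasp_force: 0.0
scene [(array([301.4, 220. ]), 0.92), (array([391.2, 232.5]), 0.91), (array([339.3, 248.3]), 0.57)] [339.51884625 246.41388877]
side [(array([281.8, 247.9]), 0.73), (array([340. , 273.2]), 0.65), (array([296.5, 336.3]), 0.64)] [284.11649126 249.3109682 ]
```

View pics/z2.png

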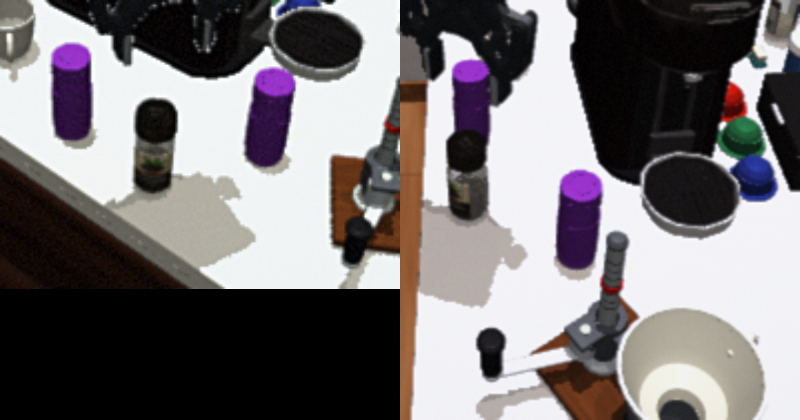

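The jar stands upright at its new place: (155,145) in the left half, (467,175) in the right half, clear of both purple jars. Next is the knob.

```bash
python3 -m inch '[2,-26,0,0,0,0.12,60, 4,-52,0,0,0,0.24,60, 6,-78,0,0,0,0.36,60, 8,-104,0,0,0,0.48,60, 10,-130,0,0,0,0.6,60, 12,-156,0,0,0,0.72,60, 14,-182,0,0,0,0.84,60, 16,-209,0,0,0,0.96,60]'
python3 -m inch '[0,0,0,0,0,0.12,60, 0,0,0,0,0,0.24,60, 0,0,0,0,0,0.36,60, 0,0,0,0,0,0.48,60, 0,0,0,0,0,0.6,60, 0,0,0,0,0,0.72,60, 0,0,0,0,0,0.84,60, 0,0,0,0,0,0.96,60]'
python3 -m inch '[0,0,0,0,0,0.12,60, 0,0,0,0,0,0.24,60, 0,0,0,0,0,0.36,60, 0,0,0,0,0,0.44,60, 0,0,0,0,0,0.44,60]'
python3 - <<'E'
from h import *
o=bot.get_obs();o={k:np.array(v) for k,v in o.items()}
im=bot.camera("wrist");cv2.imwrite("pics/w2.png",im)
print(o["joint_pos"],o["eef_pos"],Ro.from_quat(o["tool_rot"]).as_matrix()[:,1])
for n,z in(("band",.1176),("clamp_top",.06),("knob",.07),("lever_pivot",.07)):
  for r in bot.spot_point("wrist",n): print(n,r["confidence"],np.round(r["uv"]),np.round(watz(r["uv"],z,o),4))
# horizontal position known -> height from the ray nearest to post axis
E
```

```text
clock: 7.0
eef_pos: [0.4286, -0.3822, 0.1863]
tool_rot: [0.567, 0.824, 0.0, -0.003]
ft_force: [1.4, -0.8, 0.8]
grip_width: 0.0514
grasp_force: 0.0
clock: 7.67
eef_pos: [0.4287, -0.3811, 0.1863]
tool_rot: [0.123, 0.992, 0.001, -0.002]
ft_force: [-0.6, -0.1, 1.0]
grip_width: 0.0512
grasp_force: 0.0
clock: 8.08
eef_pos: [0.4287, -0.3811, 0.1865]
tool_rot: [-0.095, 0.996, 0.002, -0.002]
ft_force: [-0.2, -0.7, -0.6]
grip_width: 0.0512
grasp_force: 0.0
[-7.26647182e-01  4.24496992e-01  9.02848201e-02  1.24156271e+00
 -4.10256887e-05 -9.16016002e-01] [ 0.42872886 -0.38111149  0.18649076] [-0.18823178  0.9821168   0.0039239 ]
band 0.6 [332. 341.] [ 0.5309 -0.3532  0.1176]
clamp_top 0.64 [327. 306.] [ 0.5392 -0.3549  0.06  ]
knob 0.79 [317. 209.] [ 0.4341 -0.384   0.07  ]
lever_pivot 0.66 [318. 290.] [ 0.5133 -0.369   0.07  ]
```

View pics/w2.png

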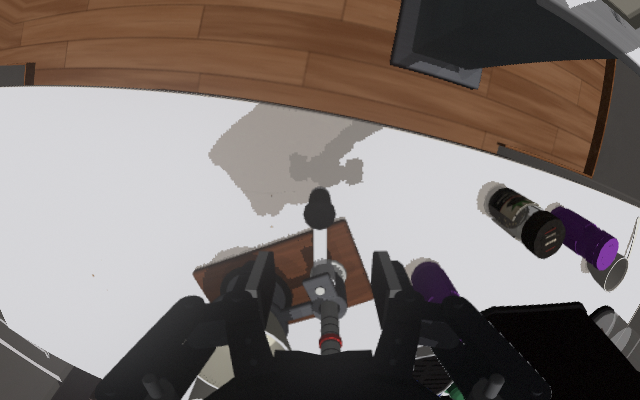

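The knob sits at (320,207), centred between the fingers, and the jar is clear. I'll descend, and in the meantime overlay candidate sleeve rims on the first pictures to find the clamp-top height.

```bash
python3 -m inch '[2,-1,-30,0,0,0,60, 4,-2,-60,0,0,0,60, 4,-2,-85,0,0,0,60, 4,-2,-95,0,0,0,60, 4,-2,-95,0,0,0,60, 4,-2,-95,0,0,0,60]'
python3 - <<'E'
from h import *
o=np.zeros((600,800,3),np.uint8)
def P(cam,p,x0,y0,s): return (proj(cam,p)+.5-[x0,y0])*s
t=np.linspace(0,2*np.pi,60)
for cam,x0,y0,w,h,ox,s in(("side",325,270,40,60,0,10),("scene",425,210,40,60,400,10)):
    im=cv2.resize(cv2.imread(f"pics/{cam}.png")[y0:y0+h,x0:x0+w],None,fx=s,fy=s,interpolation=cv2.INTER_CUBIC)
    for z,c in((.055,(255,0,0)),(.065,(0,255,0)),(.075,(0,255,255))):
        q=np.array([P(cam,[.529+.0175*np.cos(a),-.355+.0175*np.sin(a),z],x0,y0,s) for a in t]).astype(int)
        cv2.polylines(im,[q],True,c,1)
    q=np.array([P(cam,[.529+.01*np.cos(a),-.355+.01*np.sin(a),.1176],x0,y0,s) for a in t]).astype(int)
    cv2.polylines(im,[q],True,(255,255,0),1)
    o[:h*s,ox:ox+w*s]=im
cv2.imwrite("pics/z3.png",o)
E
```

```text
clock: 8.83
eef_pos: [0.4338, -0.384, 0.0945]
tool_rot: [-0.094, 0.996, 0.0, -0.0]
ft_force: [0.1, -0.3, 0.5]
grip_width: 0.0513
grasp_force: 0.0
```

View pics/z3.png

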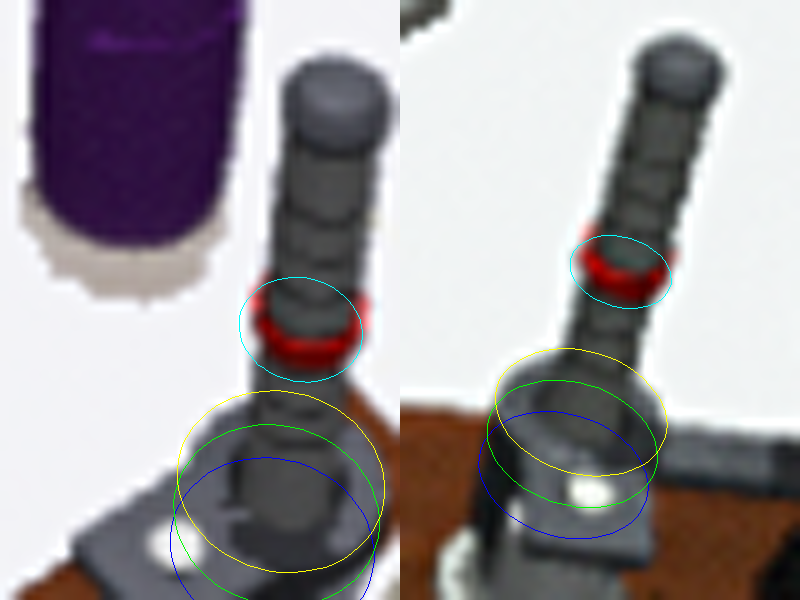

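The band overlay fits, and the sleeve rim and post entry match the yellow circle at about z = 0.074 (post front at side (290,530), scene (580,437)). The lift should be about 44 mm. Next I'll grip the knob.

```bash
python3 -m inch '[-1,0,-10,0,0,0,55, -1,0,-19,0,0,0,55, -1,0,-19,0,0,0,45, -1,0,-19,0,0,0,15, -1,0,-19,0,0,0,10, -1,0,-19,0,0,0,10, -1,0,-19,0,0,0,10, -1,0,-19,0,0,0,10]'
python3 -m inch '[0,0,0,0,0,0,10, 0,0,0,0,0,0,10, 0,0,0,0,0,0,10, 0,0,0,0,0,0,10]'
```

```text
clock: 9.5
eef_pos: [0.4327, -0.3839, 0.0755]
tool_rot: [-0.094, 0.996, 0.0, -0.0]
ft_force: [-1.2, 0.9, -0.2]
grip_width: 0.0217
grasp_force: 58.5
clock: 9.83
eef_pos: [0.4327, -0.384, 0.0755]
tool_rot: [-0.094, 0.996, -0.0, -0.0]
ft_force: [-1.8, 1.1, 1.9]
grip_width: 0.0216
grasp_force: 58.4
```

```bash
python3 -m inch '[0,0,6,0,0,0,10, 0,0,13,0,0,0,10, 0,0,20,0,0,0,10, 0,0,27,0,0,0,10, 0,0,34,0,0,0,10, 0,0,40,0,0,0,10, 0,0,43,0,0,0,10, 0,0,43,0,0,0,10]'
cat > ov.py <<'E'
import sys
from h import *
zs=[float(v) for v in sys.argv[2:]]
o=np.zeros((600,800,3),np.uint8)
P=lambda cam,p,x0,y0,s:(proj(cam,p)+.5-[x0,y0])*s
t=np.linspace(0,2*np.pi,60)
for cam,x0,y0,w,h,ox,s in(("side",325,260,40,60,0,10),("scene",425,210,40,60,400,10)):
    f=bot.camera(cam);print(cam,[(np.round(r["uv"],1),round(r["confidence"],2)) for n in("clamp_top","band","knob") for r in bot.spot_point(cam,n)[:1]])
    im=cv2.resize(f[y0:y0+h,x0:x0+w],None,fx=s,fy=s,interpolation=cv2.INTER_CUBIC)
    for z,c in zip(zs,((255,0,0),(0,255,0),(0,255,255))):
        q=np.array([P(cam,[.529+.0175*np.cos(a),-.355+.0175*np.sin(a),z],x0,y0,s) for a in t]).astype(int)
        cv2.polylines(im,[q],True,c,1)
    o[:h*s,ox:ox+w*s]=im
cv2.imwrite(sys.argv[1],o)
E
python3 ov.py pics/z4.png .1176
```

```text
clock: 10.5
eef_pos: [0.4327, -0.3841, 0.1193]
tool_rot: [-0.094, 0.996, -0.0, 0.0]
ft_force: [0.3, 0.1, -4.1]
grip_width: 0.0217
grasp_force: 59.1
side [(array([357.5, 301.2]), 0.63), (array([355.5, 300.6]), 0.46), (array([350.3, 338.9]), 0.25)]
scene [(array([435. , 272.3]), 0.58)]
```

View pics/z4.png

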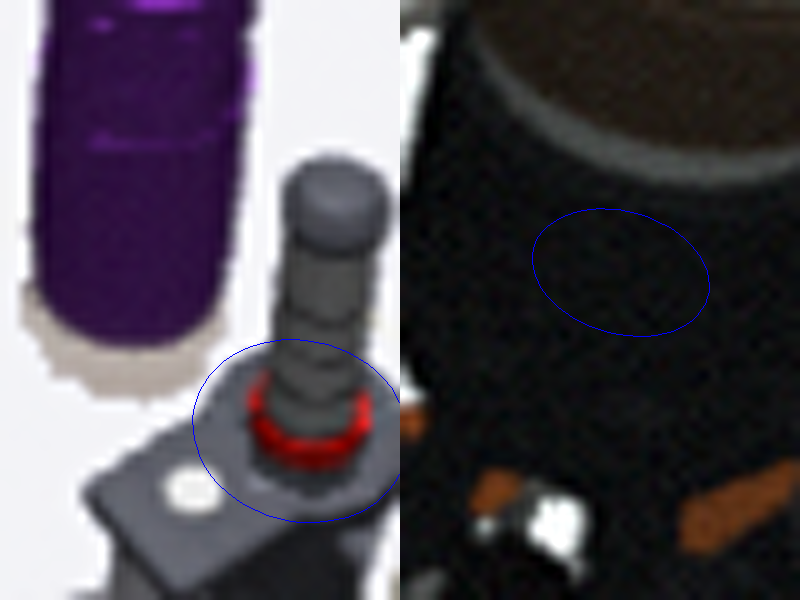

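The side crop shows the whole red band (310,440) still above the clamp plate, with a dark gap under it. The clamp top is therefore about 7–11 mm low, because my band pick was on the front face. I'll lift in small steps and track how the band gets hidden.

```bash
cat > red.py <<'E'
from h import *
f=bot.camera("side").astype(int)[290:314,345:368]
r=np.clip(f[:,:,2]-np.maximum(f[:,:,0],f[:,:,1]),0,None)
print("sum",r.sum(),"centre rows",r[:,8:14].sum(1)//6, "dark", f[:,8:14].sum((1,2))//18)
E
python3 red.py
python3 -m inch '[0,0,2,0,0,0,10, 0,0,3,0,0,0,10, 0,0,3,0,0,0,10]'; python3 red.py
python3 -m inch '[0,0,2,0,0,0,10, 0,0,2,0,0,0,10, 0,0,2,0,0,0,10]'; python3 red.py
python3 -m inch '[0,0,2,0,0,0,10, 0,0,2,0,0,0,10, 0,0,2,0,0,0,10]'; python3 red.py
```

```text
sum 4733 centre rows [  0   0   0   0   0   0   0   0   0   0   0   0   0  24 121  88  62   3
   0   0   0   0   0   0] dark [63 58 58 69 69 65 59 71 68 59 60 71 69 51 56 34 37 42 51 55 79 89 52 33]
clock: 11.2
eef_pos: [0.4328, -0.384, 0.1215]
tool_rot: [-0.094, 0.996, 0.0, -0.0]
ft_force: [-0.0, 0.6, -3.6]
grip_width: 0.0217
grasp_force: 59.1
sum 4540 centre rows [  0   0   0   0   0   0   0   0   0   0   0   0   0  24 121  86  47   0
   0   0   0   0   0   0] dark [ 64  58  58  69  69  65  59  71  68  59  60  71  69  51  57  34  37  54
  83 101  81  46  32  32]
clock: 11.5
eef_pos: [0.4327, -0.384, 0.1235]
tool_rot: [-0.094, 0.996, -0.0, -0.0]
ft_force: [-0.7, 0.2, -3.6]
grip_width: 0.0218
grasp_force: 59.1
sum 3867 centre rows [  0   0   0   0   0   0   0   0   0   0   0   0   0  25 120  67   1   0
   0   0   0   0   0   0] dark [ 64  59  58  70  70  65  59  71  68  59  60  71  69  50  57  39  53  84
 104  95  54  33  28  30]
clock: 11.8
eef_pos: [0.4328, -0.384, 0.1255]
tool_rot: [-0.094, 0.996, -0.0, -0.0]
ft_force: [-0.1, 0.6, -3.9]
grip_width: 0.0215
grasp_force: 59.1
sum 3443 centre rows [  0   0   0   0   0   0   0   0   0   0   0   0   0  25 115  25   0   0
   0   0   0   0   0   0] dark [64 59 59 70 69 65 59 71 67 58 61 72 68 50 58 48 64 88 94 64 38 31 29 29]
```

Run:
```python
from h import *
np.set_printoptions(precision=2,suppress=True)
f=bot.camera("side")
for n in("clamp_top","band","lever_pivot"):
    print(n,[(np.round(r["uv"],1),round(r["confidence"],2)) for r in bot.spot_point("side",n)[:1]])
g=f.min(2)[300:318,334:354].astype(int)
w=np.clip(g-150,0,None);ys,xs=np.mgrid[300:318,334:354];print("screw",(w*xs).sum()/w.sum(),(w*ys).sum()/w.sum(),w.sum())
p=np.array([.529,-.355,0]);u=np.array([-.85,-.53,0])
for z in(.115,.12,.125): 
  ax=proj("side",p+[0,0,z]);sc=proj("side",p+.024*u+[0,0,z]);t=np.linspace(0,6.28,200)
  fr=max((proj("side",p+[.01*np.cos(a),.01*np.sin(a),z]) for a in t),key=lambda q:q[1])
  print(z,"axis",ax,"screw-axis",sc-ax,"front-axis",fr-ax)
print("top",proj("side",p+[0,0,.178]))
i=cv2.imread("pics/side.png")[274:292,345:370].astype(int).sum(2)//3
print(i)
```

```text
clamp_top [(array([358.8, 297.7]), 0.87)]
band [(array([352.5, 301.2]), 0.4)]
lever_pivot [(array([346. , 306.6]), 0.64)]
screw 338.2621399176955 305.64012345679015 4860
0.115 axis [354.45 303.38] screw-axis [-11.54   7.34] front-axis [0.62 5.29]
0.12 axis [354.7  301.54] screw-axis [-11.59   7.35] front-axis [0.63 5.3 ]
0.125 axis [354.94 299.68] screw-axis [-11.64   7.35] front-axis [0.63 5.3 ]
top [357.69 278.77]
[[ 40  38  37  46 145 250 247 245 244 245 247 246 246 247 245 246 246 246
  244 245 244 244 244 244 244]
 [ 38  41  35  57 160 249 247 245 246 247 242 215 179 186 193 228 246 246
  245 245 244 244 244 244 244]
 [ 43  40  36  58 160 249 246 246 243 206 115 103  97 102 103 125 171 227
  246 246 245 244 244 245 244]
 [ 41  39  37  60 163 249 247 243 195 114  85  90  93  95  96  96  97 122
  199 247 246 244 244 244 244]
 [ 39  38  37  78 186 248 247 241 128  72  92 102 100  99 101 100  96  91
  150 247 247 245 244 245 244]
 [ 41  38  39  79 193 247 248 242 100  64  87 103 108 106 105 101  99  87
  104 204 247 245 244 244 244]
 [ 38  36  40 107 224 248 247 242  98  65  76  95 
[... 510 characters left out ...]
93  57  63  47  43  42  41  45  50 117
  228 248 245 244 244 244 244]
 [ 37  39 107 222 248 246 245 207  80  64  69  68  70  73  70  68  70 122
  231 247 245 244 244 244 244]
 [ 36  43 110 229 246 246 242 160  67  64  68  71  72  73  72  70  70 124
  229 245 245 244 244 244 244]
 [ 37  45 143 249 247 246 243 145  62  65  69  69  76  74  74  72  73 148
  249 247 244 244 244 244 244]
 [ 38  63 164 249 246 246 244 156  54  62  69  72  75  74  74  70  70 148
  249 246 245 244 244 244 245]
 [ 46  96 199 248 246 247 242 119  42  52  65  71  77  76  73  67  78 165
  249 245 244 244 244 244 244]
 [ 67 130 202 247 245 247 242  89  52  49  48  58  71  72  64  49  89 190
  246 245 244 244 244 244 244]]
```

```bash
python3 -m inch '[0,0,-1,0,0,0,10, 0,0,-3,0,0,0,10, 0,0,-3,0,0,0,10, 0,0,-3,0,0,0,10]'; python3 red.py
python3 - <<'E'
import numpy as np
a0=np.radians(191.8)
for k in range(4):
  s=a0-np.radians(24*k)
  for j in range(1,5):
    a=s-np.radians(6*j);print(k,j,np.round(80*(np.array([np.cos(a),np.sin(a)])-[np.cos(s),np.sin(s)]),1),round(-np.radians(6*j),3))
E
```

```text
clock: 12.38
eef_pos: [0.4328, -0.384, 0.122]
tool_rot: [-0.094, 0.996, 0.0, -0.0]
ft_force: [-0.0, 0.1, -5.0]
grip_width: 0.0217
grasp_force: 59.2
sum 4356 centre rows [  0   0   0   0   0   0   0   0   0   0   0   0   0  25 122  84  27   0
   0   0   0   0   0   0] dark [64 59 58 69 69 64 60 71 67 58 60 72 68 51 56 34 41 54 81 96 73 43 32 31]
0 1 [-1.3  8.3] -0.105
0 2 [-1.7 16.6] -0.209
0 3 [-1.2 25. ] -0.314
0 4 [ 0.1 33.3] -0.419
1 1 [2.2 8.1] -0.105
1 2 [ 5.2 15.9] -0.209
1 3 [ 9.1 23.3] -0.314
1 4 [13.6 30.3] -0.419
2 1 [5.3 6.5] -0.105
2 2 [11.2 12.4] -0.209
2 3 [17.8 17.6] -0.314
2 4 [24.8 22.2] -0.419
3 1 [7.5 3.8] -0.105
3 2 [15.3  6.7] -0.209
3 3 [23.4  8.9] -0.314
3 4 [31.7 10.2] -0.419
```

```bash
python3 -m inch '[-1.3,8.3,1,0,0,-0.105,10, -1.7,16.6,1,0,0,-0.209,10, -1.2,25,1,0,0,-0.314,10, 0,33.3,1,0,0,-0.419,10, 0,33.3,1,0,0,-0.419,10, 0,33.3,1,0,0,-0.419,10]'
```

```text
clock: 12.93
eef_pos: [0.4331, -0.3508, 0.1236]
tool_rot: [0.114, 0.994, -0.0, 0.0]
ft_force: [-0.4, 0.5, -3.4]
grip_width: 0.0214
grasp_force: 59.2
```

```bash
python3 -m inch '[2.2,8.1,-0.5,0,0,-0.105,10, 5.2,15.9,-0.5,0,0,-0.209,10, 9.1,23.3,-0.5,0,0,-0.314,10, 13.6,30.3,-0.5,0,0,-0.419,10, 13.6,30.3,-0.5,0,0,-0.419,10, 13.6,30.3,-0.5,0,0,-0.419,10]'; python3 red.py
```

```text
clock: 13.43
eef_pos: [0.4468, -0.321, 0.1231]
tool_rot: [0.317, 0.948, -0.0, 0.001]
ft_force: [-0.1, -0.3, -3.8]
grip_width: 0.0218
grasp_force: 59.2
sum 4038 centre rows [  0   0   0   0   0   0   0   0   0   0   0   0   0  25 120  73   8   0
   0   0   0   0   0   0] dark [64 58 58 68 69 66 59 70 68 58 61 72 69 51 57 37 48 65 86 91 58 36 29 29]
```

```bash
python3 -m inch '[5.3,6.5,0,0,0,-0.105,10, 11.2,12.4,0,0,0,-0.209,10, 17.8,17.6,0,0,0,-0.314,10, 17.8,17.6,0,0,0,-0.314,10, 17.8,17.6,0,0,0,-0.314,10]'; python3 red.py
```

```text
clock: 13.9
eef_pos: [0.4648, -0.3038, 0.1232]
tool_rot: [0.462, 0.887, -0.0, 0.001]
ft_force: [2.5, -2.8, -2.8]
grip_width: 0.0216
grasp_force: 59.2
sum 4013 centre rows [  0   0   0   0   0   0   0   0   0   0   0   0   0  24 121  72   5   0
   0   0   0   0   0   0] dark [63 59 58 69 69 65 59 71 68 59 60 71 69 51 57 39 49 66 97 94 56 35 28 29]
```

```bash
python3 -m inch '[3.8,1.9,0,0,0,-0.052,10, 7.5,3.8,0,0,0,-0.105,10, 7.5,3.8,0,0,0,-0.105,10]'; python3 -m inch '[3.7,1.8,0,0,0,-0.052,10, 3.7,1.8,0,0,0,-0.052,10]'
```

```text
clock: 14.2
eef_pos: [0.4712, -0.2997, 0.123]
tool_rot: [0.509, 0.861, -0.001, -0.0]
ft_force: [-1.3, -4.0, -2.7]
grip_width: 0.0219
grasp_force: 59.1
clock: 14.37
eef_pos: [0.4717, -0.2993, 0.1228]
tool_rot: [0.531, 0.847, -0.004, -0.002]
ft_force: [-9.8, -8.5, 0.9]
grip_width: 0.0216
grasp_force: 59.2
```

```bash
python3 -m inch '[2.2,1.2,0,0,0,-0.03,10, 2.2,1.2,0,0,0,-0.03,10, 2.2,1.2,0,0,0,-0.03,10]'; python3 red.py
```

```text
clock: 14.62
eef_pos: [0.4719, -0.2991, 0.1227]
tool_rot: [0.543, 0.839, -0.005, -0.003]
ft_force: [-14.5, -10.5, 2.1]
grip_width: 0.022
grasp_force: 59.3
sum 4041 centre rows [  0   0   0   0   0   0   0   0   0   0   0   0   0  25 121  73   7   0
   0   0   0   0   0   0] dark [64 58 57 70 69 65 59 70 68 59 60 72 69 51 55 38 48 64 87 94 60 36 28 30]
```

The lever is at its stop: 18 N of push and almost no movement. I'll take one last look before handing in.

Run:
```python
from h import *
f=bot.camera("side")
o=np.zeros((600,800,3),np.uint8)
o[:,:400]=cv2.resize(f[270:330,325:365],(400,600),interpolation=cv2.INTER_CUBIC)
o[:440,400:]=cv2.resize(f[150:370,240:440],(400,440));cv2.imwrite("pics/z5.png",o)
```

```text
(no output)
```

View pics/z5.png

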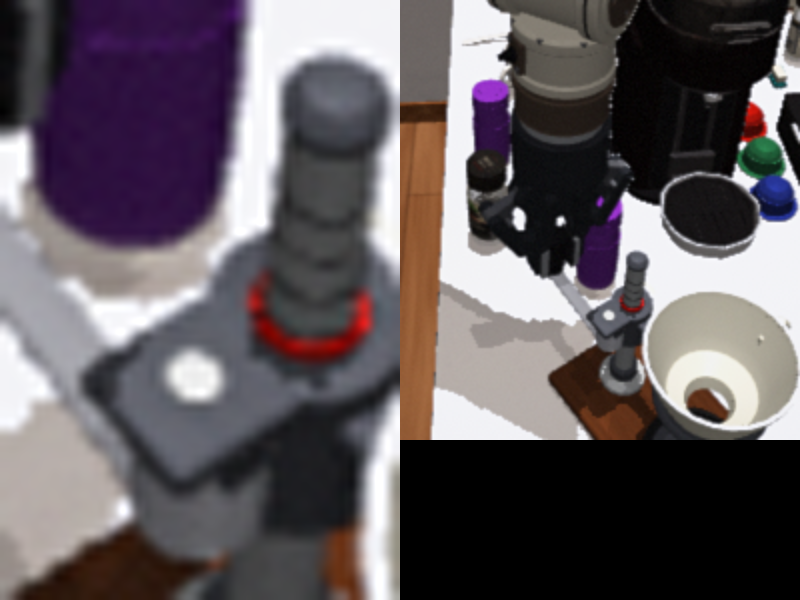

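The band (310,325) is half sunk into the clamp plate, the lever is closed, and the knob is still gripped. The jar stands upright at (487,195) in the right half.

```bash
python3 -c "
from workcell import bot;print(bot.job_done())"
```

```text
the job is handed in; nothing more can be done
None
```

The job is handed in: the jar stands upright about 21 cm from the post, the clamp top is level with the red band to within about 1–2 mm by my camera estimate, and the lever is closed against its stop with the knob still gripped. The arm never went near the cup, scoop or teaspoon, though I did not re-check them by camera.

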